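# Press the data logger home in the read-out dock

## Task

Pick up the weather-station logger with the yellow grip, set it on the aluminium bed of the read-out dock with its brass end towards the red sprung plunger, and press it into the corner: its brass end flush against the far blue stop, with the plunger pushed all the way in, and its side flush against the side blue stop. Keep hold of it and finish while still pressing it firmly, flat on the bed, against both stops, because the plunger pushes it out again if you let go. Leave the spare logger with the blue grip, the magnifying glass and the power adapter where they are.

Things in the scene. Friction and masses are not known exactly. Their poses are not given: they have to be found in the camera images.
- logger_centre (a point): The weather-station data logger to be docked, a loose box of about 0.2 to 0.36 kg: grey body 100 x 64 mm, 36 mm high, and centred on its top a yellow grip ridge 60 mm long (along x), 24 mm wide (along y) and 26 mm high, so 62 mm high in all. This point is its centre, half-way up (31 mm above its underside). Its x axis runs along the body's length towards the brass-plated end (a brass strip on the end face and along that top edge), z up.
- logger_brass_end (a point): Middle of the logger's brass-plated end face, 50 mm from its centre along its +x, 18 mm above its underside; axes as the logger's.
- spare_centre (a point): Centre (31 mm above its underside) of the spare logger: same shape and size, but with a blue grip ridge. Not to be moved.
- dock: The fixed read-out dock: an aluminium bed plate 180 mm (x) by 140 mm (y), 8 mm thick, standing on the table. Origin at the table surface; the plate spans x -90 to +90 mm and y -80 to +60 mm from it. Its +x points to the far stop and its +y to the side stop (on the left when looking along +x); the other two sides are open. Bed, stops and plunger are polished and slippery (friction coefficient about 0.15).
- dock_corner (a point): The inner corner of the dock, on the bed's upper surface (8 mm above the table), where the inner faces of the two stops meet; axes as the dock's. The room for the logger lies on its -x, -y side: fully home, the logger's centre is 50 mm to -x, 32 mm to -y and 31 mm above this point, its axes parallel to the dock's.
- far_stop: The far blue stop, a fixed bar 20 mm thick, 30 mm high above the bed, along the dock's y; its inner face passes through dock_corner. Origin as the dock's.
- side_stop: The side blue stop, a fixed bar 14 mm thick, 30 mm high above the bed, 155 mm long along the dock's x; its inner face passes through dock_corner. Origin as the dock's.
- plunger_tip (a point): Tip of the red sprung contact plunger (12 mm in diameter), which stands 10 mm out of the far stop's inner face towards -x, 20 mm above the bed, 32 mm to the -y side of the corner.
- plunger (a joint): Travel of the plunger in m: 0 fully out, 0.010 when its tip is flush with the far stop's face, that is when the logger touches the stop. Its spring pushes back with 2 N at 0 and 4 N at 0.010, always.
- magnifier_centre (a point): Middle of a black magnifying glass lying on the table, about 185 mm long, lens rim 80 mm across, 14 mm high. Not to be moved.
- adapter_centre (a point): Centre of a black plug-in power adapter, 45 x 62 x 30 mm with two short pins. Not to be moved.
Not all that is in view belongs to the job. What is shaped like the part that bears logger_centre but green is not meant.

How it is judged:
By the outcome, as a careful person would: the job done as asked, in the order asked, and still so for the second after the job is handed in, while the arm keeps its last pose, push and grip.
It also fails if it takes over 35 s, if anything falls off the work surface, if the arm or the gripper's body presses on something with over 40 N, if the wrist force passes 120 N, or if a joint passes its speed limit or range.

## Robot

A 6-joint arm with a two-finger parallel gripper is mounted at the origin on the work surface. World frame = base frame: x ahead of the robot, y to its left, z up, the work surface at z = 0. Lengths are in m, angles in rad, forces in N, time in s.
With the tool pointing down it reaches from about 0.325 to 0.75 m from the base axis. Payload 7.6 kg.
Tool frame: the origin (TCP) lies at the very end of the fingers, on their centre line; the grasp point (between the pads) lies 19 mm behind it; z points along the fingers, y is the line along which they close (so a half turn about z gives the same grasp; the last joint's range is limited). The gripper opens to 85 mm and grips with 20 to 120 N. Pads are 22 mm wide; open, the fingers measure 114 mm over their backs; the gripper's body (76 mm by 85 mm) begins 54 mm behind the grasp point. The pads swing forward as they close: fully open they stand 13 mm farther back than shut.
Start: joints at [1.104, 0.052, 1.401, -0, 1.689, -0.07], TCP at [0.203, 0.484, 0.231] pointing down, gripper open.
Joint ranges: [-2.9, 2.9], [-0.91, 2.17], [0.12, 2.37], [-1.06, 4.2], [0.26, 2.73], [-2.93, 2.93]. Speed limits (rad/s): [2.57, 2.57, 3.01, 3.14, 3.14, 3.14].

## Interface

Orientations are given as a rotation vector (axis times angle).
In Python, from station import robot gives the robot as it stands.
- The arm moves only by the shell command python3 -m crank 'ROWS' [FORCE]. ROWS is JSON, a list of rows, each a list of 7 numbers: the shift along the tool's x, y, z as a fraction of full scale, then the turn, a rotation vector about the tool's x, y, z as a fraction of full scale, then the closure, from 0 (fully open) to 1 (shut). A call has 1 to 20 rows; each row is the pose to reach, as a shift and turn from the pose commanded when the call began, along the tool's axes at that moment; what a row does not reach only later rows make up. Full scale, the value 1, is 500 mm for a shift and 120 degrees for a turn. A row lasts 1/10 s, in which the tool goes at most 50 mm and 8.59 degrees, less where a joint would pass 70% of its speed; a pose out of reach is approached as far as the arm can. A call with a number of a shift or a turn outside -1 to 1 is refused whole. A call with a gripper value outside its range is refused whole. The fingers move at their own pace and stop on an object; FORCE is the grip in N (left out, the last holds). Time passes only in rows, so rows that repeat a pose let the fingers close. It gives the time, the measured TCP pose, the force, the opening and the grip force at its end, in the units of the state.
- robot.get_obs(): the state, without advancing time (a new reading comes with each control period).
- robot.grab_frame(name): name is "side" or "top" or "wrist"; returns a dict with "img" (384x512x3 uint8, red, green, blue), "intrinsics" (3x3 intrinsics, pixels), "R" (3x3) and "t" (3): a world point X has camera coordinates R X + t. Camera axes: x right, y down, z forward; pixel columns grow to the right and rows downward; lengths in m; the calibration is good to about 2 mm. The wrist camera is an equidistant fisheye: a pixel r from the principal point sees the ray r / f radians off the axis. A picture is of the moment at which its call begins. There is no depth.
- robot.sign_off(): hands the job in; it is judged then, once.
The state is a dict: "clock": time; "qpos": joint angles; "joint_velocities": joint speeds; "effort": joint torques, N m; "position": TCP position; "tcp_rot": TCP orientation; "contact_force": force on the tool from outside, world axes, zero at the start; "wrist_torque": the same for the moment, N m; "grip_width": finger opening in m; "grasp_force": force on a finger pad.
Only numpy, scipy, OpenCV 4.12 (cv2) and the standard library are available. Lean on these libraries where they do the work, as an engineer would, in place of code of your own. Each camera call takes 0.05 s, during which the arm holds its last target. There are 200 camera calls.

## Working session

There is one attempt and no reset: what is moved stays moved. The work goes in short steps, Python scripts to look and compute and a shell command to move; the robot and the scene stay as the last step left them, time stands still between calls to the robot, and variables do not carry over. Pictures are saved under pics/ and viewed, at most 10 in all, crops included, and the job is handed in when it is done.

```bash
ls; mkdir -p pics; python3 - <<'E'
from station import robot
import cv2,pickle
d={}
for n in("side","top"):
    f=robot.grab_frame(n);d[n]=f
    cv2.imwrite(f"pics/{n}0.png",cv2.resize(f["img"][:,:,::-1],(800,600),interpolation=cv2.INTER_CUBIC))
    print(n,f["intrinsics"],f["R"],f["t"])
pickle.dump(d,open("f0.pkl","wb"))
o=robot.get_obs();print(o)
E
```

```text
pics
side [[371.77685236   0.         259.63756959]
 [  0.         371.77685236 190.24939166]
 [  0.           0.           1.        ]] [[ 0.9967728  -0.08000954 -0.00651633]
 [-0.06270385 -0.7253433  -0.68552558]
 [ 0.05012201  0.68372185 -0.72801938]] [-0.55833998  0.08250381  1.0248232 ]
top [[444.54924317   0.         254.03443921]
 [  0.         444.54924317 196.72292751]
 [  0.           0.           1.        ]] [[ 0.02058297 -0.99977682  0.00476009]
 [-0.9966819  -0.02089381 -0.07866796]
 [ 0.07874986 -0.00312507 -0.99688951]] [-0.00941912  0.56951848  1.36562733]
{'clock': 0.1, 'qpos': array([ 1.10373063e+00,  5.27693079e-02,  1.40158605e+00,  8.02396399e-06,
        1.68859509e+00, -7.03003612e-02]), 'joint_velocities': array([ 0.00073681, -0.00114056, -0.0006922 ,  0.00076073, -0.0017658 ,
       -0.00179586]), 'effort': array([ 8.65904240e-04, -3.82584107e+01, -3.60982955e+01, -8.45600061e-05,
        4.80478979e-03,  3.04781608e-06]), 'position': array([0.20274131, 0.48399731, 0.23057774]), 'tcp_rot': array([-6.19083445e-01, -3.07961410e+00,  2.05273701e-03]), 'contact_force': array([-0.92870695,  0.17020912, -0.25499927]), 'wrist_torque': array([ 0.01200261, -0.06305547,  0.0110276 ]), 'grasp_force': 0.0, 'grip_width': 0.0853385140872068}
```

View pics/side0.png

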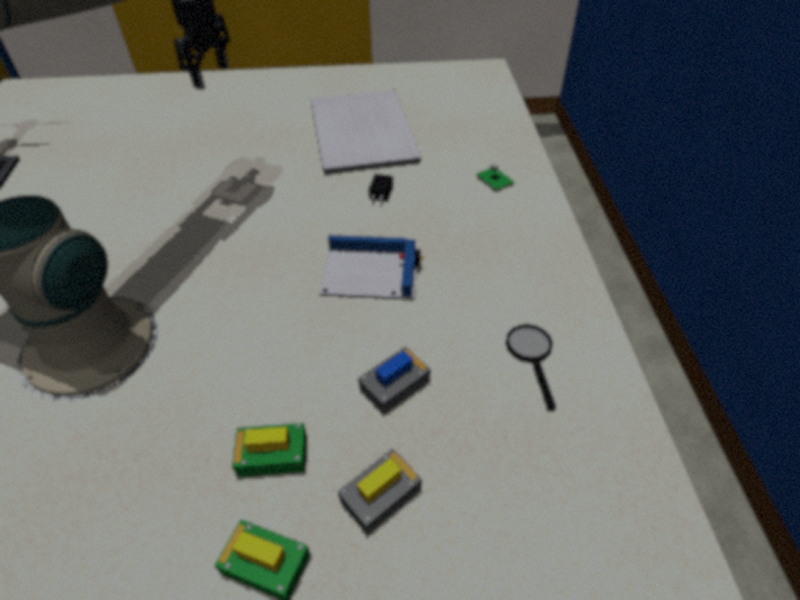

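View pics/top0.png

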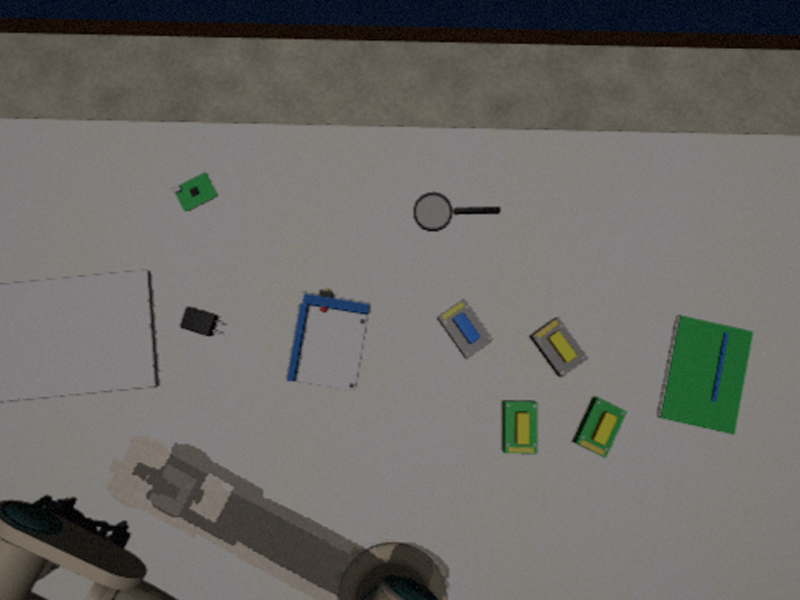

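The side view shows the yellow-grip logger at about (380,490) with its brass end up-right, the spare at (395,378) and the dock at (370,267). In the top view they are at (558,347), (465,328) and (333,340). I'll enlarge these areas.

```bash
python3 - <<'E'
import pickle,cv2,numpy as np
d=pickle.load(open("f0.pkl","rb"))
def c(n,x,y,w=57,h=42,s=7):
    i=d[n]["img"][y:y+h,x:x+w,::-1]
    i=cv2.resize(i,(400,300),interpolation=cv2.INTER_CUBIC)
    i=cv2.convertScaleAbs(i,alpha=1.4)
    return i
# native crops, 400x300 from 80x60
a=[c("side",203,280,80,60),c("side",195,140,80,60),c("top",318,192,80,60),c("top",172,178,100,75)]
cv2.imwrite("pics/crops.png",np.vstack([np.hstack(a[:2]),np.hstack(a[2:])]))
E
```

```text
(no output)
```

View pics/crops.png

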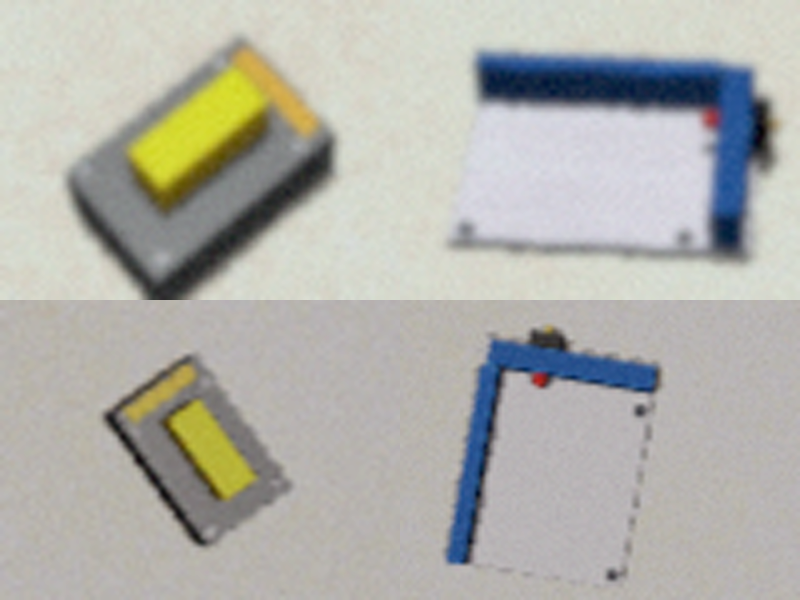

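Crops: side-view ridge top corners at (238,70), (270,98), (160,190), (128,150). In the top view they are at (165,120), (197,100), (255,185), (222,200). The dock stops' corners and the red plunger are also readable in both. Triangulating these.

```bash
cat > h.py <<'E'
import numpy as np, cv2
def P(f): return f["intrinsics"]@np.c_[f["R"],f["t"]]
def tri(fa,fb,pa,pb):
    X=cv2.triangulatePoints(P(fa),P(fb),np.array(pa,float).T,np.array(pb,float).T); return (X[:3]/X[3]).T
E
python3 - <<'E'
import pickle,numpy as np
from h import *
d=pickle.load(open("f0.pkl","rb"));S,T=d["side"],d["top"]
def go(n,s,t,so,to,ss,ts):
    s=(np.array(s)+.0)/ss-.4+so; t=np.array(t)/ts-.4+to
    X=tri(S,T,s,t); print(n,(X*1000).round(1).tolist()); return X
R=go("ridge",[(238,70),(270,98),(160,190),(128,150)],[(165,120),(197,100),(255,185),(222,200)],(203,280),(318,192),5,5)
print(R.mean(0), np.degrees(np.arctan2(*(R[0]+R[1]-R[2]-R[3])[[1,0]])))
B=go("body",[(240,38),(335,133),(70,178)],[(114,112),(195,57),(205,245)],(203,280),(318,192),5,5)
# dock: side-near-outer, outer corner, far end outer, far end inner, plate corner, plunger
D=go("dock",[(78,53),(352,68),(342,215),(312,215),(50,245),(308,118)],[(47,262),(90,40),(259,67),(255,90),(222,277),(140,80)],(195,140),(172,178),5,4)
a=D[1]-D[0];b=D[1]-D[2];print(np.degrees(np.arctan2(a[1],a[0])),np.degrees(np.arctan2(b[1],b[0]))-90,np.linalg.norm(a),np.linalg.norm(b))
E
```

```text
ridge [[515.9, -292.7, 53.7], [528.4, -310.5, 60.6], [478.7, -346.3, 58.0], [467.8, -326.8, 56.3]]
[ 0.49768929 -0.31907022  0.05714787] 35.570347162734265
body [[519.8, -265.8, 32.6], [556.3, -315.6, 33.6], [440.3, -323.5, 27.2]]
dock [[421.7, 216.0, 36.6], [592.7, 188.6, 35.0], [574.5, 57.2, 39.2], [557.1, 59.9, 37.9], [408.3, 83.2, 2.9], [562.6, 149.4, 31.1]]
-9.098097023119985 -7.877113587332303 0.17321327942070028 0.13278074521265124
```

Heights are as expected: ridge top about 57–60 mm (text 62) and stops about 37 mm (text 38). Logger centre ≈ (0.498, -0.319), yaw 35.5°. Dock yaw ≈ -8.5°, home centre ≈ (0.517, 0.154). Working out the first move.

```bash
cat >> h.py <<'E'
from scipy.spatial.transform import Rotation as Ro
def down(yaw): # tool x at yaw, z down
    c,s=np.cos(np.radians(yaw)),np.sin(np.radians(yaw)); return np.array([[c,s,0],[s,-c,0],[0,0,-1.]])
def row(o,p,yaw):
    R=Ro.from_rotvec(o["tcp_rot"]).as_matrix()
    return np.r_[R.T@(np.array(p)-o["position"])/.5, Ro.from_matrix(R.T@down(yaw)).as_rotvec()/np.radians(120)].round(4)
E
python3 - <<'E'
from h import *
from station import robot
o=robot.get_obs()
print(row(o,(.42,.1,.23),100),row(o,(.49,-.315,.2),38))
E
```

```text
[-6.975e-01 -5.404e-01  1.800e-03 -6.000e-04  3.000e-04  4.772e-01] [-1.1474e+00 -1.2518e+00  6.2700e-02 -4.0000e-04  6.0000e-04  9.9390e-01]
```

```bash
python3 -m crank '[[-0.7,-0.54,0,0,0,0.48,0],[-0.7,-0.54,0,0,0,0.48,0],[-0.7,-0.54,0,0,0,0.48,0],[-0.7,-0.54,0,0,0,0.48,0],[-0.7,-0.54,0,0,0,0.48,0],[-0.7,-0.54,0,0,0,0.48,0],[-0.7,-0.54,0,0,0,0.48,0],[-0.7,-0.54,0,0,0,0.48,0],[-0.7,-0.54,0,0,0,0.48,0],[-0.7,-0.54,0,0,0,0.48,0]]'; python3 - <<'E'
from h import *
from station import robot
o=robot.get_obs()
print(row(o,(.49,-.315,.2),36))
E
```

```text
clock: 1.1
position: [0.4226, 0.0961, 0.2307]
tcp_rot: [2.034, 2.394, -0.002]
contact_force: [0.4, 1.2, -0.1]
grip_width: 0.0857
grasp_force: 0.0
[-8.331e-01  0.000e+00  6.220e-02 -1.000e-04  7.000e-04  5.276e-01]
```

```bash
python3 -m crank '[[-0.833,0,0.06,0,0,0.528,0.5],[-0.833,0,0.06,0,0,0.528,0.5],[-0.833,0,0.06,0,0,0.528,0.5],[-0.833,0,0.06,0,0,0.528,0.5],[-0.833,0,0.06,0,0,0.528,0.5],[-0.833,0,0.06,0,0,0.528,0.5],[-0.833,0,0.06,0,0,0.528,0.5],[-0.833,0,0.06,0,0,0.528,0.5],[-0.833,0,0.06,0,0,0.528,0.5],[-0.833,0,0.06,0,0,0.528,0.5],[-0.833,0,0.06,0,0,0.528,0.5]]'; python3 - <<'E'
from h import *
from station import robot
import pickle
f=robot.grab_frame("wrist");pickle.dump(f,open("w1.pkl","wb"))
cv2.imwrite("pics/w1.png",cv2.resize(cv2.convertScaleAbs(f["img"][:,:,::-1],alpha=1.3),(800,600),interpolation=cv2.INTER_CUBIC))
print(f["intrinsics"],f["t"],f["R"])
E
```

```text
clock: 2.2
position: [0.4914, -0.3096, 0.2008]
tcp_rot: [-2.984, -0.979, 0.0]
contact_force: [0.7, 0.9, 0.4]
grip_width: 0.0427
grasp_force: 0.0
[[297.31863964   0.         250.09425273]
 [  0.         297.31863964 192.27278954]
 [  0.           0.           1.        ]] [-0.53922666  0.17369815  0.41124562] [[ 0.59247071 -0.80559133 -0.00102952]
 [-0.77087822 -0.5673112   0.28966321]
 [-0.23393423 -0.17082333 -0.95712808]]
```

View pics/w1.png

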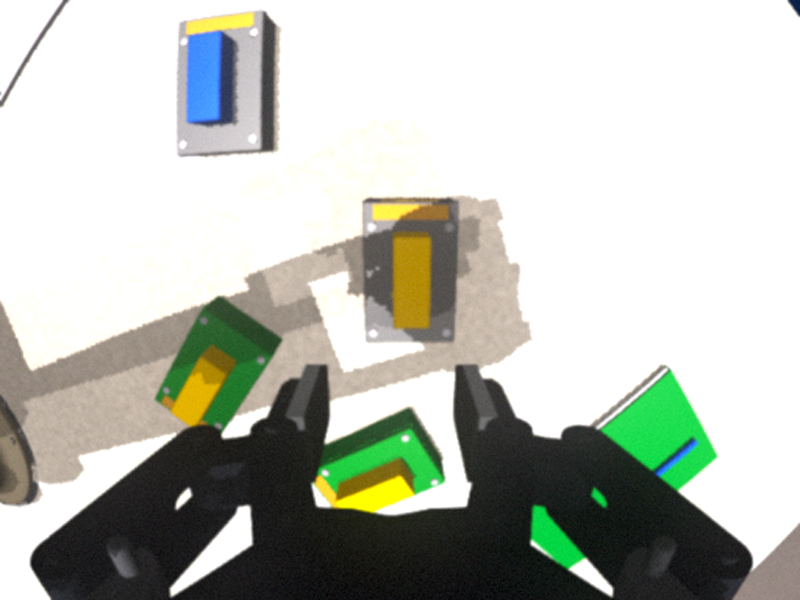

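The wrist view shows the logger square to the tool, ridge top corners at (393,232), (431,232), (431,328), (393,328), brass end up, and the fingers below it. Next: height from this view and the first two, then the position.

```bash
cat >> h.py <<'E'
def wray(f,px):  # 800-scale pixels -> camera centre, world rays
    K=f["intrinsics"]; p=(np.array(px,float)+.5)*.64-.5
    d=(p-K[:2,2])/K[0,0]; r=np.linalg.norm(d,axis=1,keepdims=True)
    v=np.c_[d/r*np.sin(r),np.cos(r)]@f["R"]; return -f["R"].T@f["t"], v
def plane(f,px,z):
    c,v=wray(f,px); return c+v*((z-c[2])/v[:,2])[:,None]
E
python3 - <<'E'
from h import *
import pickle
from station import robot
f=pickle.load(open("w1.pkl","rb"))
px=[(393,232),(431,232),(431,328),(393,328)]
for z in(.057,.062):
    X=plane(f,px,z); print(z,X.round(4).tolist(),X.mean(0),np.linalg.norm(X[0]-X[3]),np.linalg.norm(X[0]-X[1]),np.degrees(np.arctan2(*(X[0]+X[1]-X[2]-X[3])[[1,0]])))
o=robot.get_obs();c=plane(f,px,.062).mean(0)
for z in(.08,.0395): print(row(o,(c[0],c[1],z),36))
E
```

```text
0.057 [[0.5163, -0.2912, 0.057], [0.5303, -0.3102, 0.057], [0.4802, -0.3488, 0.057], [0.4654, -0.3287, 0.057]] [ 0.49806884 -0.31973052  0.057     ] 0.06314482813616532 0.023595773560475642 37.0113928747785
0.062 [[0.5169, -0.2908, 0.062], [0.5307, -0.3094, 0.062], [0.4814, -0.3474, 0.062], [0.4669, -0.3276, 0.062]] [ 0.4989702  -0.31878343  0.062     ] 0.06203991481800198 0.02318289280319314 37.01139287477852
[ 6.000e-04  2.440e-02  2.424e-01 -3.000e-04 -2.000e-04  3.200e-03]
[ 6.000e-04  2.450e-02  3.234e-01 -3.000e-04 -2.000e-04  3.200e-03]
```

```bash
python3 -m crank '[[0,0.0245,0.1,0,0,0,0.5],[0,0.0245,0.2,0,0,0,0.5],[0,0.0245,0.26,0,0,0,0.5],[0,0.0245,0.30,0,0,0,0.5],[0,0.0245,0.32,0,0,0,0.5],[0,0.0245,0.32,0,0,0,0.5],[0,0.0245,0.32,0,0,0,1],[0,0.0245,0.32,0,0,0,1],[0,0.0245,0.32,0,0,0,1],[0,0.0245,0.32,0,0,0,1],[0,0.0245,0.32,0,0,0,1],[0,0.0245,0.32,0,0,0,1]]' 70
```

```text
clock: 3.45
position: [0.4995, -0.3206, 0.0434]
tcp_rot: [2.983, 0.979, 0.004]
contact_force: [-0.1, 3.8, 6.7]
grip_width: 0.0223
grasp_force: 69.8
```

```bash
python3 -m crank '[[0,0,-0.04,0,0,0,1],[0,0,-0.1,0,0,0,1],[0,0,-0.2,0,0,0,1],[0,0,-0.25,0,0,0,1],[0,0,-0.25,0,0,0,1],[0,0,-0.25,0,0,0,1]]'; python3 - <<'E'
from h import *
from station import robot
o=robot.get_obs()
print(o["contact_force"],o["wrist_torque"])
f=robot.grab_frame("wrist")
cv2.imwrite("pics/w2.png",cv2.resize(cv2.convertScaleAbs(f["img"][:,:,::-1],alpha=1.3),(640,480)))
ux=np.r_[np.cos(np.radians(-8.5)),np.sin(np.radians(-8.5))];uy=np.r_[-ux[1],ux[0]]
home=np.r_[.5166,.1536]
print("pre",home-.045*ux-.03*uy)
for yaw,p in((15,(.50,-.05,.17)),(-8.5,np.r_[home-.045*ux-.03*uy,.15])): print(row(o,p,yaw))
E
```

```text
clock: 4.05
position: [0.4983, -0.3204, 0.1655]
tcp_rot: [-2.985, -0.978, 0.001]
contact_force: [-1.0, -0.3, -3.8]
grip_width: 0.0225
grasp_force: 69.5
[-0.96722355 -0.2703173  -3.75639933] [ 0.04195424  0.02334318 -0.00459512]
pre [0.46766    0.13058095]
[ 3.230e-01 -4.339e-01 -8.800e-03 -2.000e-04  1.000e-04  1.775e-01]
[ 4.847e-01 -7.632e-01  3.130e-02 -2.000e-04  2.000e-04  3.733e-01]
```

View pics/w2.png

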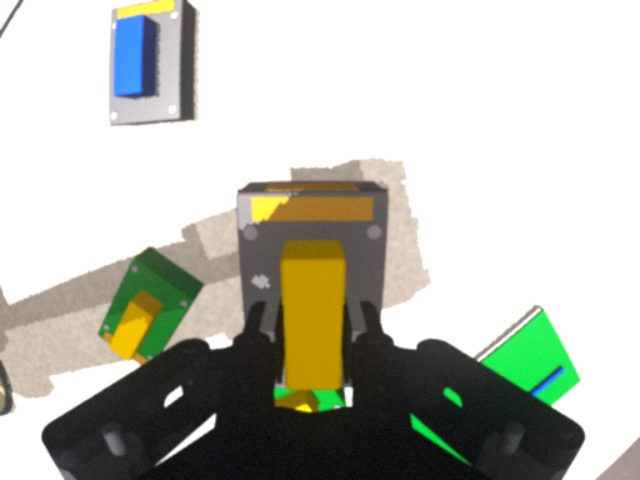

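The logger is held level and square in the fingers, with its underside 43 mm below the TCP. The force change of about 4 N matches its weight. Carrying it to the dock.

```bash
python3 -m crank '[[0.485,-0.763,0.03,0,0,0.373,1],[0.485,-0.763,0.03,0,0,0.373,1],[0.485,-0.763,0.03,0,0,0.373,1],[0.485,-0.763,0.03,0,0,0.373,1],[0.485,-0.763,0.03,0,0,0.373,1],[0.485,-0.763,0.03,0,0,0.373,1],[0.485,-0.763,0.03,0,0,0.373,1],[0.485,-0.763,0.03,0,0,0.373,1],[0.485,-0.763,0.03,0,0,0.373,1],[0.485,-0.763,0.03,0,0,0.373,1],[0.485,-0.763,0.03,0,0,0.373,1],[0.485,-0.763,0.03,0,0,0.373,1]]' 90; python3 - <<'E'
from h import *
from station import robot
import pickle
f=robot.grab_frame("wrist");g=robot.grab_frame("top");pickle.dump((f,g),open("w3.pkl","wb"))
a=cv2.resize(cv2.convertScaleAbs(f["img"][:,:,::-1],alpha=1.1),(800,600),interpolation=cv2.INTER_CUBIC)
cv2.imwrite("pics/w3.png",a)
o=robot.get_obs();print(o["contact_force"],o["position"])
E
```

```text
clock: 5.3
position: [0.4673, 0.1301, 0.1495]
tcp_rot: [3.132, -0.231, -0.005]
contact_force: [0.8, 0.1, -2.8]
grip_width: 0.0217
grasp_force: 93.7
[-0.77558557 -0.46688491 -2.53208829] [0.4678264  0.12939476 0.15032022]
```

View pics/w3.png

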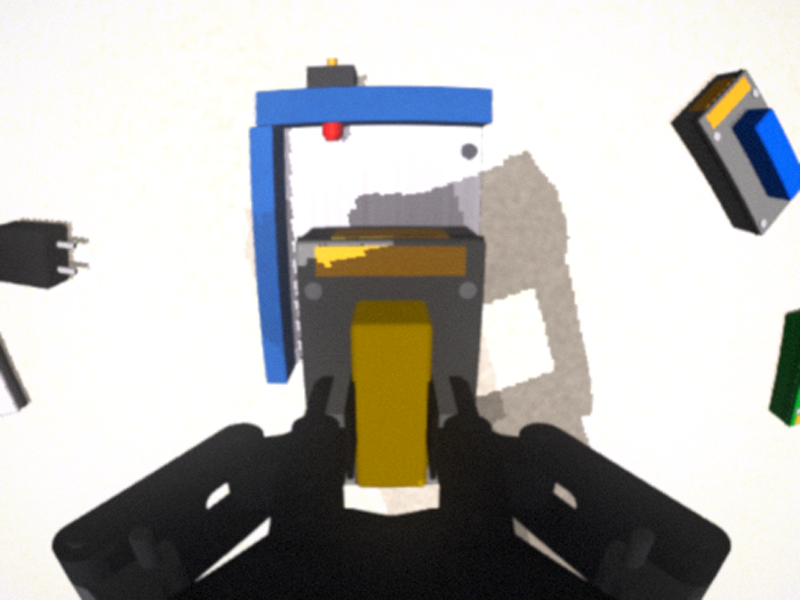

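The wrist view shows the dock ahead: far stop inner top edge (275,125)–(491,123), side stop inner top edge (275,127)–(288,380), outer edge (250,127)–(268,382), and the plunger at (333,131).

```bash
python3 - <<'E'
from h import *
import pickle
from station import robot
f,g=pickle.load(open("w3.pkl","rb"))
px=[(275,125),(491,123),(288,380),(257,93),(491,90),(250,127),(268,382)]
X=plane(f,px,.038);print((X*1000).round(1)[:,:2].tolist())
ang=lambda a,b:np.degrees(np.arctan2(*(X[b]-X[a])[[1,0]]))
print("far",ang(1,0)-90,ang(4,3)-90,"side",ang(2,0),ang(6,5), np.linalg.norm(X[0]-X[2]),np.linalg.norm(X[4]-X[3]))
print("plunger",plane(f,[(333,131)],.028))
# logger as held
c=X[0,:2]; y=-8.3;ux=np.r_[np.cos(np.radians(y)),np.sin(np.radians(y))];uy=np.r_[-ux[1],ux[0]]
home=c-.05*ux-.032*uy;o=robot.get_obs();print("home",home,"delta TCP->home in dock axes",[(home-o["position"][:2])@u for u in(ux,uy)])
pre=home-.022*ux-.008*uy
for z in(.08,.054):print(row(o,np.r_[pre,z],y))
E
```

```text
[[571.0, 178.6], [554.4, 62.4], [421.4, 201.3], [591.2, 185.9], [572.8, 59.7], [573.0, 192.8], [421.5, 214.5]]
far -8.129642776368385 -8.294737027615511 side -8.619212584172098 -8.13701202706771 0.15133384339482164 0.12751502123257963
plunger [[0.56243553 0.14871191 0.028     ]]
home [0.51691357 0.15415408] delta TCP->home in dock axes [np.float64(0.04499885604924629), np.float64(0.031586022944608966)]
[ 0.046  -0.0475  0.1405  0.0004  0.0007 -0.002 ]
[ 0.0461 -0.0475  0.1925  0.0004  0.0007 -0.002 ]
```

```bash
python3 -m crank '[[0.046,-0.0475,0,0,0,0,1],[0.046,-0.0475,0.08,0,0,0,1],[0.046,-0.0475,0.15,0,0,0,1],[0.046,-0.0475,0.18,0,0,0,1],[0.046,-0.0475,0.19,0,0,0,1],[0.046,-0.0475,0.19,0,0,0,1]]'; python3 -m crank '[[0,0,0.004,0,0,0,1],[0,0,0.008,0,0,0,1],[0,0,0.010,0,0,0,1],[0,0,0.010,0,0,0,1]]'
```

```text
clock: 6.0
position: [0.4943, 0.1497, 0.056]
tcp_rot: [3.133, -0.234, -0.001]
contact_force: [0.5, 0.8, -2.4]
grip_width: 0.0218
grasp_force: 93.6
clock: 6.4
position: [0.4945, 0.1507, 0.0517]
tcp_rot: [-3.133, 0.232, -0.001]
contact_force: [-0.3, -0.4, -1.6]
grip_width: 0.0218
grasp_force: 93.8
```

```bash
python3 -m crank '[[0,0,0.003,0,0,0,1],[0,0,0.005,0,0,0,1],[0,0,0.005,0,0,0,1]]'; python3 -m crank '[[0.01,-0.006,0.003,0,0,0,1],[0.02,-0.012,0.003,0,0,0,1],[0.022,-0.016,0.003,0,0,0,1],[0.022,-0.018,0.003,0,0,0,1],[0.022,-0.018,0.003,0,0,0,1]]'
```

```text
clock: 6.7
position: [0.4954, 0.1509, 0.0515]
tcp_rot: [-3.132, 0.231, -0.005]
contact_force: [-5.3, -0.0, 11.4]
grip_width: 0.0218
grasp_force: 95.6
clock: 7.2
position: [0.5088, 0.1569, 0.0513]
tcp_rot: [3.131, -0.231, 0.01]
contact_force: [-3.3, -7.1, 16.9]
grip_width: 0.0216
grasp_force: 96.4
```

Side stop touched (about 7 N). Now pushing along +x against the plunger.

```bash
python3 -m crank '[[0.006,-0.001,0,0,0,0,1],[0.012,-0.002,0,0,0,0,1],[0.016,-0.003,0,0,0,0,1],[0.019,-0.004,0,0,0,0,1],[0.019,-0.004,0,0,0,0,1]]'
```

```text
clock: 7.7
position: [0.5156, 0.156, 0.0513]
tcp_rot: [3.127, -0.232, -0.003]
contact_force: [-22.3, -15.1, 30.2]
grip_width: 0.0219
grasp_force: 98.1
```

```bash
python3 -m crank '[[0.003,0,0,0,0,0,1],[0.006,-0.001,0,0,0,0,1],[0.006,-0.001,0,0,0,0,1]]'
```

```text
clock: 8.0
position: [0.5183, 0.1556, 0.0513]
tcp_rot: [3.126, -0.232, -0.004]
contact_force: [-24.3, -17.6, 31.4]
grip_width: 0.022
grasp_force: 98.2
```

```bash
python3 - <<'E'
from h import *
from station import robot
import pickle
f=robot.grab_frame("wrist");g=robot.grab_frame("side");pickle.dump((f,g),open("w4.pkl","wb"))
a=cv2.resize(f["img"][40:340,100:400,::-1],(400,400),interpolation=cv2.INTER_CUBIC)
b=cv2.resize(g["img"][130:210,190:270,::-1],(400,400),interpolation=cv2.INTER_CUBIC)
cv2.imwrite("pics/w4.png",cv2.convertScaleAbs(np.hstack([a,b]),alpha=1.2))
for _ in range(3):
    o=robot.get_obs();print(o["contact_force"],o["wrist_torque"],o["position"],o["clock"])
E
```

```text
[-24.2571903  -17.63675732  31.55198939] [-3.28026545  3.81424845  0.07106878] [0.51834164 0.15559767 0.05128278] 8.1
[-24.2571903  -17.63675732  31.55198939] [-3.28026545  3.81424845  0.07106878] [0.51834164 0.15559767 0.05128278] 8.1
[-24.2571903  -17.63675732  31.55198939] [-3.28026545  3.81424845  0.07106878] [0.51834164 0.15559767 0.05128278] 8.1
```

View pics/w4.png

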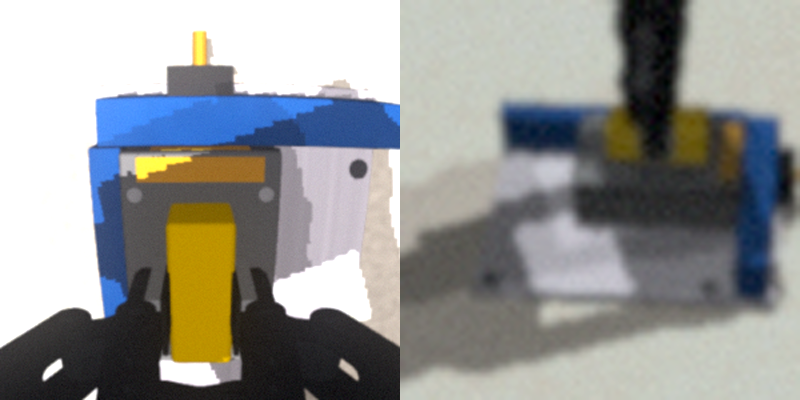

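The wrist view (left half) shows the brass edge at row ≈153 just under the far stop edge at row ≈148, and the body's left edge at about column 121, against the side stop. I'll enlarge this to check for gaps.

```bash
python3 - <<'E'
from h import *
import pickle
f,g=pickle.load(open("w4.pkl","rb"))
a=cv2.resize(f["img"][130:230,165:315,::-1],(798,532),interpolation=cv2.INTER_CUBIC)
cv2.imwrite("pics/w5.png",cv2.convertScaleAbs(a,alpha=1.6))
# predicted crop pixels when home: corner (.571,.1786), yaw -8.3
y=np.radians(-8.3);D=np.array([[np.cos(y),-np.sin(y)],[np.sin(y),np.cos(y)]])
for n,p in {"stop corner":(0,0,.038),"stop inner -64":(0,-.064,.038),"side stop -50":(-.05,0,.038),"body corner":(0,0,.044),"body corner -64":(0,-.064,.044),"body side -50":(-.05,0,.044),"body botface -32":(0,-.032,.038)}.items():
    X=np.r_[D@np.array(p[:2])+[.571,.1786],p[2]]; c=f["R"]@X+f["t"]; th=np.arctan2(np.hypot(*c[:2]),c[2])
    q=f["intrinsics"][:2,2]+297.32*th*c[:2]/np.hypot(*c[:2]); print(n,((q-[165,130])*5.32).round())
E
```

```text
stop corner [148. 109.]
stop inner -64 [787. 107.]
side stop -50 [176. 566.]
body corner [137. 119.]
body corner -64 [800. 117.]
body side -50 [167. 590.]
body botface -32 [469. 105.]
```

View pics/w5.png

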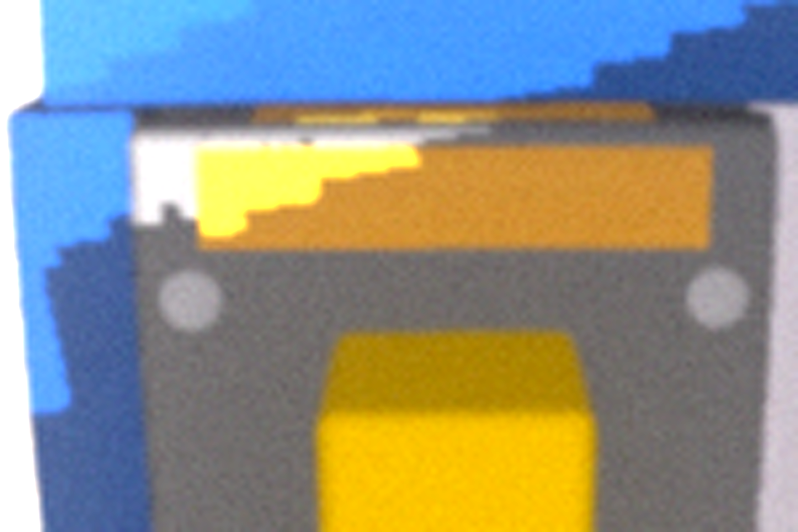

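End face: 19 px between stop edge and bevelled body edge, about 1 mm of it bevel, so it looks flush and parallel. No gap shows at the side stop. I'll check that the force is stable and rises with a small extra push.

```bash
python3 -m crank '[[0,0,0,0,0,0,1],[0,0,0,0,0,0,1],[0,0,0,0,0,0,1],[0,0,0,0,0,0,1]]' ; python3 -m crank '[[0.002,0,-0.002,0,0,0,1],[0.004,0,-0.003,0,0,0,1],[0.004,0,-0.003,0,0,0,1],[0.004,0,-0.003,0,0,0,1]]' 110; python3 - <<'E'
from h import *
from station import robot
import pickle
f0=pickle.load(open("w4.pkl","rb"))[0];f=robot.grab_frame("wrist")
# relative shift of stop edge vs brass strip, in px, by vertical profiles (cols 205-290)
s=lambda im,r0,r1:cv2.phaseCorrelate(A(f0["img"],r0,r1),A(im,r0,r1))
A=lambda im,r0,r1:np.float32(cv2.cvtColor(im[r0:r1,195:300],cv2.COLOR_RGB2GRAY))
print("stop",s(f["img"],95,152),"body",s(f["img"],152,185))
E
```

```text
clock: 8.5
position: [0.5183, 0.1556, 0.0513]
tcp_rot: [3.126, -0.232, -0.004]
contact_force: [-23.8, -17.3, 31.1]
grip_width: 0.0219
grasp_force: 98.2
clock: 8.9
position: [0.5195, 0.1554, 0.0513]
tcp_rot: [3.126, -0.232, -0.008]
contact_force: [-23.4, -14.8, 24.0]
grip_width: 0.0218
grasp_force: 107.2
stop ((-0.0949535813373572, 0.4011741362518677), 0.929948197029255) body ((0.17828997070924402, -0.29081122468736), 0.8698248853408751)
```

```bash
python3 -m crank '[[0.003,0,0,0,0,0,1],[0.006,0,0,0,0,0,1],[0.008,0,0,0,0,0,1],[0.008,0,0,0,0,0,1],[0.008,0,0,0,0,0,1]]' 120; python3 - <<'E'
from h import *
from station import robot
import pickle
f0=pickle.load(open("w4.pkl","rb"))[0];f=robot.grab_frame("wrist");g=robot.grab_frame("side")
pickle.dump((f,g),open("w6.pkl","wb"))
A=lambda im,r0,r1:np.float32(cv2.cvtColor(im[r0:r1,195:300],cv2.COLOR_RGB2GRAY))
s=lambda im,r0,r1:cv2.phaseCorrelate(A(f0["img"],r0,r1),A(im,r0,r1))
print("stop",s(f["img"],95,152),"body",s(f["img"],152,185))
# plain edges: column profiles
for n,F in(("w4",f0),("w6",f)):
    im=F["img"][:,255:285].astype(float).mean(1); print(n,im[144:182].round().astype(int).tolist())
a=cv2.resize(f["img"][130:230,165:315,::-1],(798,532),interpolation=cv2.INTER_CUBIC)
cv2.imwrite("pics/w6.png",cv2.convertScaleAbs(a,alpha=1.6))
E
```

```text
clock: 9.45
position: [0.5195, 0.1554, 0.0514]
tcp_rot: [3.126, -0.23, -0.024]
contact_force: [-46.0, -15.9, 39.5]
grip_width: 0.0216
grasp_force: 118.6
stop ((-0.0038105528233316477, 0.3653940082622711), 0.9399297427248072) body ((0.03362005844905269, -0.08638845147478946), 0.42428102243093796)
w4 [[39, 83, 154], [38, 81, 151], [36, 75, 140], [34, 66, 120], [43, 57, 92], [70, 58, 57], [88, 65, 39], [94, 70, 39], [79, 64, 49], [65, 60, 60], [67, 65, 68], [68, 66, 69], [76, 70, 67], [99, 78, 54], [123, 87, 39], [128, 89, 35], [128, 90, 33], [130, 90, 35], [131, 91, 34], [131, 92, 34], [131, 91, 33], [130, 90, 33], [130, 90, 32], [131, 90, 32], [132, 90, 31], [132, 90, 31], [131, 90, 31], [131, 90, 31], [131, 90, 31], [131, 91, 31], [132, 91, 32], [126, 88, 35], [107, 81, 48], [80, 70, 63], [70, 67, 67], [70, 67, 67], [69, 66, 66], [70, 67, 66]]
w6 [[29, 50, 91], [29, 50, 90], [29, 50, 90], [29, 49, 90], [29, 50, 90], [31, 50, 87], [53, 53, 70], [84, 65, 48], [76, 62, 48], [62, 58, 57], [64, 62, 65], [67, 65, 68], [76, 69, 65], [100, 78, 52], [122, 86, 38], [127, 88, 32], [128, 88, 32], [130, 90, 33], [130, 90, 32], [130, 90, 31], [130, 90, 31], [130, 89, 32], [130, 90, 32], [130, 89, 31], [130, 90, 31], [130, 90, 30], [130, 90, 30], [130, 90, 30], [129, 90, 29], [131, 90, 30], [130, 90, 30], [124, 88, 35], [106, 80, 47], [78, 69, 61], [69, 66, 66], [68, 65, 65], [69, 66, 66], [69, 65, 66]]
```

View pics/w6.png

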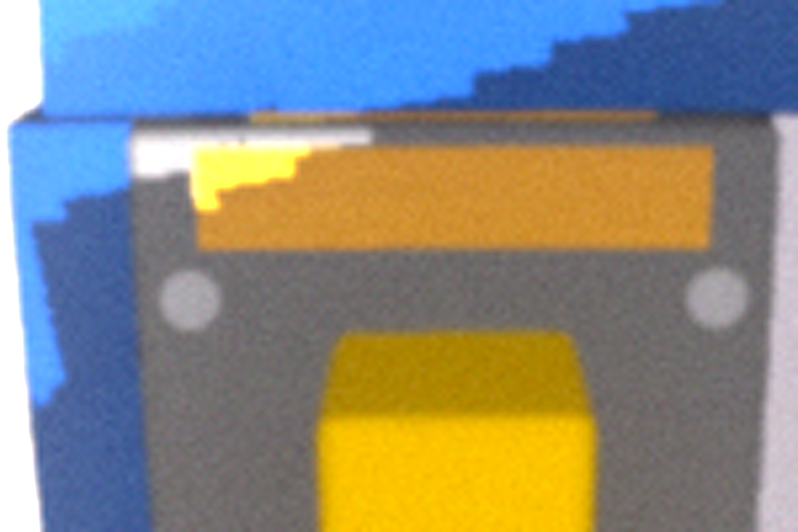

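The extra push closed the last ~0.8 mm. Force then rose to 46 N with no further motion, and the stop-to-body distance (10 px) equals the flush prediction. The tool leans about 0.9° forward, so I'll level it.

```bash
python3 -m crank '[[0,0,0,0.001,0.004,0,1],[0,0,0,0.003,0.01,0,1],[0,0,0,0.003,0.01,0,1],[0,0,0,0.003,0.01,0,1]]' 120; python3 - <<'E'
from h import *
from station import robot
import pickle
o=robot.get_obs();print("tool z",Ro.from_rotvec(o["tcp_rot"]).as_matrix()[:,2])
f=robot.grab_frame("wrist")
im=f["img"][:,255:285].astype(float).mean(1); print(im[146:162].round().astype(int).tolist())
E
```

```text
clock: 9.95
position: [0.5197, 0.1554, 0.0513]
tcp_rot: [3.13, -0.231, 0.011]
contact_force: [-42.1, -14.0, 40.1]
grip_width: 0.0215
grasp_force: 118.8
tool z [ 0.00649554 -0.00344805 -0.99997296]
[[44, 96, 177], [43, 92, 171], [41, 86, 158], [41, 80, 146], [45, 73, 125], [78, 75, 83], [114, 92, 56], [90, 78, 62], [87, 83, 84], [92, 89, 91], [89, 86, 85], [95, 80, 65], [122, 88, 43], [130, 91, 35], [131, 91, 34], [131, 92, 35]]
```

```bash
python3 -m crank '[[0,-0.001,0,0.001,-0.003,0,1],[0,-0.002,0,0.001,-0.003,0,1],[0,-0.002,0,0.001,-0.003,0,1],[0,-0.002,0,0.001,-0.003,0,1],[0,-0.002,0,0.001,-0.003,0,1],[0,-0.002,0,0.001,-0.003,0,1],[0,-0.002,0,0.001,-0.003,0,1],[0,-0.002,0,0.001,-0.003,0,1]]' 120; python3 - <<'E'
from h import *
from station import robot
o=robot.get_obs();R=Ro.from_rotvec(o["tcp_rot"]).as_matrix();print("tool z",R[:,2],"yaw",np.degrees(np.arctan2(R[1,0],R[0,0])))
f=robot.grab_frame("wrist")
im=f["img"][:,255:285].astype(float).mean(1); print(im[146:162].round().astype(int).tolist())
a=cv2.resize(f["img"][130:230,165:315,::-1],(798,532),interpolation=cv2.INTER_CUBIC)
cv2.imwrite("pics/w7.png",cv2.convertScaleAbs(a,alpha=1.6))
E
```

```text
clock: 10.8
position: [0.5197, 0.1554, 0.0514]
tcp_rot: [3.131, -0.231, -0.0]
contact_force: [-44.6, -19.8, 41.6]
grip_width: 0.0208
grasp_force: 118.9
tool z [-3.58600213e-04 -2.40037519e-03 -9.99997055e-01] yaw -8.437389604373486
[[39, 79, 146], [39, 79, 145], [38, 77, 142], [36, 71, 130], [43, 61, 102], [67, 60, 65], [78, 64, 50], [67, 60, 57], [69, 66, 69], [74, 72, 74], [81, 76, 75], [97, 79, 63], [122, 87, 43], [129, 90, 36], [129, 90, 34], [130, 91, 34]]
```

View pics/w7.png

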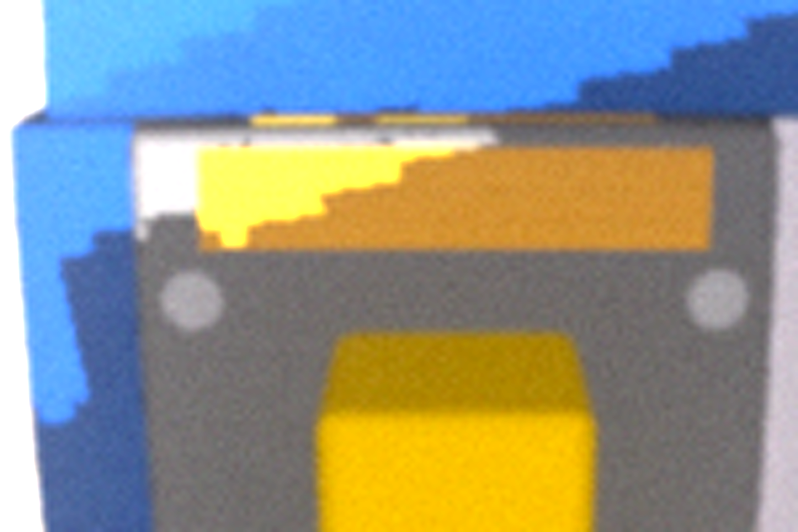

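The logger is level. Its brass end sits under the stop edge (row 115) with no gap, and its left side at column 133 is flush against the side stop. All three forces are firm and stable, so I'm handing in.

```bash
python3 -c "
from station import robot
print(robot.sign_off())"
```

```text
the job is handed in; nothing more can be done
None
```

I handed the job in with the yellow-grip logger held flat on the dock bed, pressed firmly into both blue stops at about 10.8 s; by camera and force readings it sits flush, which should put the plunger fully in, though I got no verdict back.

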